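Fit the keyed test shaft to the matching drive hub

TASK

Three steel drive hubs stand in the nests of the wooden gauge stand. Find the one hub whose keyway points the same way as the key on the test shaft, slide the sliding head along its rail, with the test shaft still up, until the shaft is over that hub, then press the shaft down by its black cap until it is fully home in the hub, and leave it there. Do not bring the shaft down on the other two hubs; leave the hubs in their nests and the other things on the bench where they are.

Things in the scene. Friction and masses are not known exactly. Their poses are not given: they have to be found in the camera images.
- stand: Fixed wooden stand, base 250 x 500 x 18 mm, at a varying place and yaw. Origin: on the table under the row of nest centres; +y runs along the row and the rail, +x away from the robot, +z up. Nest centres: y = -50, 60, 170 mm. The rail lies 98 mm to the -x (robot) side of the row and carries the sliding head. The hubs differ only in the angle between lug and keyway.
- head (a joint): Position of the sliding head along the stand's +y, in m, 0 to 0.41; the shaft's axis is at y = joint - 0.200, x = 0 in the stand's frame. Starts parked at the low end, beside the nests. Moved by its post; about 4 N of friction, stays where left. 60 mm wide; its arm lies over the nests, from 88 to 127 mm above the table.
- post (a point): Centre of the black square upright post on top of the head, 24 x 24 mm in section (faces along the stand's x and y), 60 mm tall, from 127 to 187 mm above the table; it stands 98 mm from the shaft's axis towards the robot. Axes as the stand's.
- plunger (a joint): How far the test shaft is pressed down, in m: 0 fully up (start), 0.038 fully home against its stop. It needs about 4 N on the cap (its friction of 6 N also carries its weight), has no spring and stays where it is left.
- cap_top (a point): Centre of the top face of the round black cap, 44 mm across and 16 mm thick, on the upper end of the test shaft; 178 mm above the table with the shaft up, 140 mm when fully home. On the shaft's axis. +x: the direction in which the shaft's key points; +z up.
- key_shaft: Upright steel test shaft, 30 mm across. Origin: on its axis at its lower tip, 62 mm above the table when up, 24 mm when home. The tip tapers to 22 mm over 10 mm, so it finds a bore from some 5 mm off, pulling the head along. A key 10 mm wide starts 12 mm above the tip and stands out 25.5 mm from the axis along +x, away from the rail. On a hub that does not match it stops about 16 mm short.
- hub_a: Loose steel hub in one of the three nests (which one varies): square flange 80 x 80 x 10 mm with a lug that stops it turning, boss 72 mm across, 34 mm tall in all. Upright through bore, 33 mm across, with one keyway 13 mm wide reaching 28 mm from the axis. Origin: on the bore's axis at the underside, 18 mm above the table. +x: from the axis towards the keyway; +z up.
- hub_b: Loose steel hub in one of the three nests (which one varies): square flange 80 x 80 x 10 mm with a lug that stops it turning, boss 72 mm across, 34 mm tall in all. Upright through bore, 33 mm across, with one keyway 13 mm wide reaching 28 mm from the axis. Origin: on the bore's axis at the underside, 18 mm above the table. +x: from the axis towards the keyway; +z up.
- hub_c: Loose steel hub in one of the three nests (which one varies): square flange 80 x 80 x 10 mm with a lug that stops it turning, boss 72 mm across, 34 mm tall in all. Upright through bore, 33 mm across, with one keyway 13 mm wide reaching 28 mm from the axis. Origin: on the bore's axis at the underside, 18 mm above the table. +x: from the axis towards the keyway; +z up.
- key_stock: Bystander: short steel bar 12 x 60 x 10 mm lying on the stand's front ledge; origin at the centre of its underside
- collar: Bystander: steel shaft collar, 34 mm across, 14 mm tall, on the stand's front ledge; origin at the centre of its underside
- offcut: Bystander: oak offcut 55 x 110 x 22 mm on the table; origin at the centre of its underside
- screwdriver: Bystander: screwdriver with orange handle lying on the table; origin at its middle
- glue: Bystander: white bottle of glue, 52 mm across, 130 mm tall; origin at the centre of its underside
- hammer: Bystander: hammer with wooden handle lying on the table; origin at its middle
- jar: Bystander: glass jar with a steel lid, 64 mm across, 75 mm tall; origin at the centre of its underside
There are look-alikes about, which are no part of the job. Leave any red look-alike of the hub_a alone.

How it is judged (in metres and radians):
On the way:
1. the test shaft, still up, stands over the hub whose keyway points as its key does (horizontal distance between key_shaft and hub_a below 0.01 m and value of joint plunger below 0.01 m), for 0.2 s.
At the end, for the whole second after the job is handed in: The test shaft is pressed fully home (within 4.5 mm of its stop) in the hub whose keyway matches its key, the shaft's axis within 4 mm of that hub's, and at rest; all three hubs still lie flat in their nests, within 8 mm of where they began (value of joint plunger above 0.0335 m and horizontal distance between key_shaft and hub_a below 0.004 m and linear speed of key_shaft below 0.01 m/s and distance of each of hub_a, hub_b, hub_c from where it was at the start of the episode below 0.008 m and angle between each of hub_a, hub_b, hub_c's own z axis and vertical below 0.06 rad); the robot touches nothing.
It fails at once if the test shaft is pressed on a hub that does not match (over 3 N) (contact force between key_shaft and hub_b above 3 N or contact force between key_shaft and hub_c above 3 N).
It fails at once if a bystander is moved more than 30 mm (distance of any of key_stock, collar, offcut, screwdriver, glue, hammer, jar from where it was at the start of the episode above 0.03 m).
It also fails if it takes over 45 s, if anything falls off the work surface, if the arm or the gripper's body presses on something with over 40 N, if the wrist force passes 120 N, or if a joint passes its speed limit or range.

ROBOT

A 6-joint arm with a two-finger parallel gripper is mounted at the origin on the work surface. World frame = base frame: x ahead of the robot, y to its left, z up, the work surface at z = 0. Lengths are in mm, angles in rad, forces in N, time in s.
With the tool pointing down it reaches from about 275 to 1000 mm from the base axis. Payload 8.4 kg.
Tool frame: the origin (TCP) lies on the centre line of the jaws, within the pads' length; the fingertips stand 17 mm ahead of it and the grasp point (between the pads) lies 2 mm behind it (r.tcp_to_tips is the z of the fingertips in the tool frame, in mm); z points along the fingers, y is the direction in which the jaws open and shut (so a half turn about z gives the same grasp; the last joint's range is limited). The gripper opens to 85 mm and grips with 20 to 120 N. Pads are 22 mm wide; open, the fingers measure 114 mm over their backs; the gripper's body (76 mm by 85 mm) begins 54 mm behind the grasp point. The pads swing forward as they close: fully open they stand 13 mm farther back than shut.
Start: joints at [-1.3, 0.353, 1.633, -0, 1.155, -0.002], TCP at [168.392, -601.891, 248.281] pointing down, gripper open.
Joint ranges: [-2.63, 2.63], [-0.92, 2.1], [0.06, 2.66], [-1.3, 4.44], [0, 2.69], [-3.02, 3.02]. Speed limits (rad/s): [2.22, 2.22, 2.79, 3.14, 3.14, 3.14].

INTERFACE

Orientations are given as [roll, pitch, yaw] about the fixed x, y, z axes, in that order (R = Rz(yaw) Ry(pitch) Rx(roll)).
In Python, from rig import r, cams, job gives the robot as it stands.
- The arm moves only by the tool drive_tool, never from a script. Its argument "deltas" is a list of rows, each a list of 4 numbers: the shift along the tool's x, y, z in cm, then the turn about the tool's z in rad. In form: [[x, y, z, roll], ...]. A call has 1 to 12 rows; each row shifts and turns the commanded pose from where the row before left it, along the tool's axes as they then stand; what a row does not reach is not made up. A row lasts 1/12 s, in which the tool goes at most 41.7 mm and 7.16 degrees, less where a joint would pass 70% of its speed; a pose out of reach is approached as far as the arm can. A call with a gripper value outside its range is refused whole. "jaw" is the closure, from 0 (fully open) to 1 (shut), set as the call begins (left out, the last holds). The fingers move at their own pace and stop on an object; "force" is the grip in N (left out, the last holds). Time passes only in rows, so rows that do not move let the fingers close. It gives the time, the measured TCP pose, the force and the opening at its end, in the units of the state.
- r.sense(): the state, without advancing time (a new reading comes with each control period).
- cams.grab_frame(name): name is "side" or "top" or "wrist"; returns (picture, depth): 384x512x3 uint8, red, green, blue; 384x512 float32, mm along the optical axis (not along the pixel's ray), 0 where there is no reading.
- cams.camera_params(name): a dict with "fx", "fy", "cx", "cy" (pixels), "R" (3x3) and "t" (3): a world point X has camera coordinates R X + t. Camera axes: x right, y down, z forward; pixel columns grow to the right and rows downward; lengths in mm; the calibration is good to about 2 mm. A picture is of the moment at which its call begins: read the wrist's pose just before it. camera_params takes no time and is no camera call; for the wrist camera it gives the pose at the moment of the call.
- job.sign_off(): hands the job in, once; it reports no verdict.
The state is a dict: "clock": time; "qpos": joint angles; "qvel": joint speeds; "joint_efforts": joint torques, N m; "eef_pos": TCP position; "tcp_rot": TCP orientation; "contact_force": force on the tool from outside, world axes, zero at the start; "wrist_torque": the same for the moment, N m; "opening": opening from 0.0 (shut) to 1.0 (fully open).
Only numpy, scipy, OpenCV 4.12 (cv2) and the standard library are available. Lean on these libraries where they do the work, as an engineer would, in place of code of your own. Each camera call takes 0.05 s, during which the arm holds its last target. There are 200 camera calls.

## Working session

There is one attempt and no reset: what is moved stays moved. The work goes in short steps, Python scripts to look and compute and a tool call to move; the robot and the scene stay as the last step left them, time stands still between calls to the robot, and variables do not carry over. Pictures are saved under pics/ and viewed, about 8 in all and at most 12, crops included, and the job is handed in when it is done.

Besides the shell and the picture viewer there is one more tool, called after "Request:" as name(argument=value, ...), one argument or row to a line, values as JSON. drive_tool: Moves the arm, as the interface text tells. Its arguments: {"type":"object","properties":{"deltas":{"type":"array"},"jaw":{"type":"number"},"force":{"type":"number"}},"required":["deltas"]}

```bash
mkdir -p pics; python3 - <<'E'
from rig import r,cams,job
import cv2,numpy as np
s=r.sense();print(s['clock'],s['eef_pos'],s['tcp_rot'],s['opening'])
for n in('top','side'):
    p,d=cams.grab_frame(n);np.savez(f'{n}0.npz',p=p,d=d,**cams.camera_params(n))
    cv2.imwrite(f'pics/{n}0.png',cv2.resize(p[:,:,::-1],(800,600)))
    c=cams.camera_params(n);print(n,c)
E
```

```text
0.0 [ 168.25095102 -601.43359427  247.5610231 ] [-3.14018355e+00  2.80289054e-05  2.72794659e-01] 0.9998418821865781
top {'fx': 489.8459330151676, 'fy': 489.8459330151676, 'cx': 253.15561689417012, 'cy': 194.04920827721222, 'R': array([[-0.02142686, -0.99976813, -0.00213724],
       [-0.98562991,  0.02148202, -0.16754763],
       [ 0.1675547 , -0.00148349, -0.98586167]]), 't': array([   4.93779012,  597.17289328, 1647.38261484])}
side {'fx': 462.99019832369993, 'fy': 462.99019832369993, 'cx': 256.00892486375267, 'cy': 198.718944470722, 'R': array([[-0.93364248, -0.35781841,  0.01666439],
       [-0.18988593,  0.45494269, -0.8700405 ],
       [ 0.30373517, -0.81547111, -0.49269851]]), 't': array([ 536.96990062,  238.91466053, 1359.95291584])}
```

View pics/top0.png

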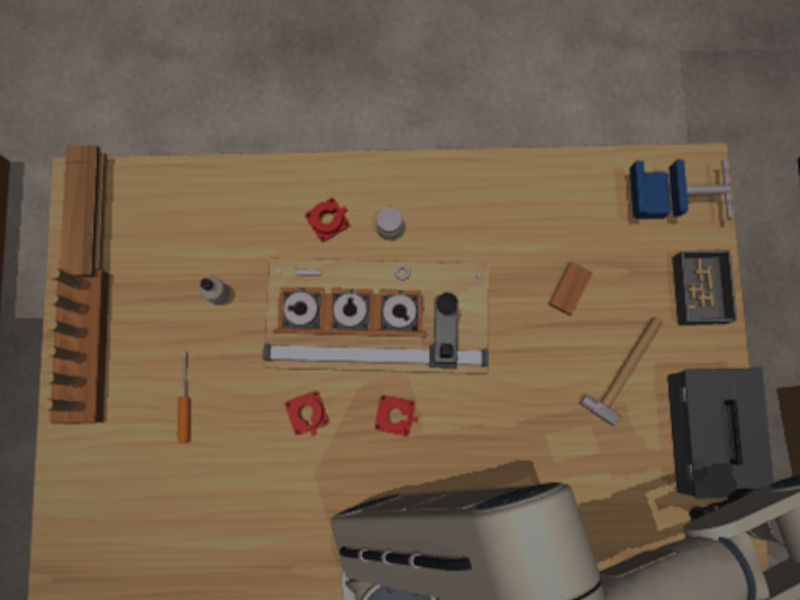

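View pics/side0.png

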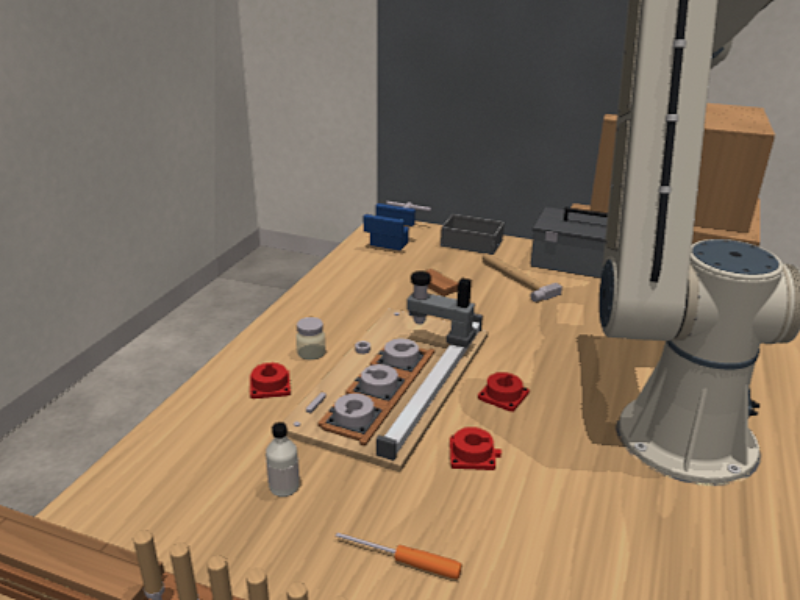

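The top view shows three hubs at about (300,309), (350,310) and (400,311), with the cap at (447,302) and the post at (446,351). The middle hub's keyway seems to point up (+x). I'll zoom in and measure.

```bash
cat > h.py <<'E'
import numpy as np
def ray(c,u,v,z):
    R=np.array(c['R']);t=np.array(c['t']);o=-R.T@t
    d=R.T@np.array([(u-c['cx'])/c['fx'],(v-c['cy'])/c['fy'],1]);return o+d*(z-o[2])/d[2]
def pix(c,X):
    q=np.array(c['R'])@X+c['t'];return c['fx']*q[0]/q[2]+c['cx'],c['fy']*q[1]/q[2]+c['cy']
E
python3 - <<'E'
from h import *
import cv2
c=dict(np.load('top0.npz'));p=c['p'];k=1.5625
x0,y0,x1,y1=165,160,315,245
cv2.imwrite('pics/crop0.png',cv2.resize(p[y0:y1,x0:x1,::-1],None,fx=5.2,fy=5.2,interpolation=cv2.INTER_CUBIC))
hsv=cv2.cvtColor(p,cv2.COLOR_RGB2HSV)
# hub bosses: bright grey at height ~52
d=c['d'];vv,uu=np.mgrid[0:384,0:512]
P=np.stack([(uu-c['cx'])/c['fx']*d,(vv-c['cy'])/c['fy']*d,d],-1)-c['t'];P=P@c['R']
Z=P[...,2]; roi=np.zeros_like(Z,bool);roi[y0:y1,x0:x1]=1
def blobs(m,name):
    n,l,s,ce=cv2.connectedComponentsWithStats(m.astype(np.uint8))
    for i in range(1,n):
        if s[i,4]>25:
            print(name,s[i],ce[i].round(1),np.median(P[l==i],0).round(1),P[l==i].mean(0).round(1))
            if name=='boss':
                cn,_=cv2.findContours((l==i).astype(np.uint8),0,2);(u,v),rr=cv2.minEnclosingCircle(cn[0]);print('  circ',u,v,rr,ray(c,u,v,52).round(1))
blobs(roi&(Z>46)&(Z<58),'boss')
blobs(roi&(Z>165)&(Z<184),'cap')
blobs(roi&(Z>180)&(Z<195),'post')
E
```

```text
boss [182 188  21  20 239] [192.4 197.5] [588.2 200.9  51.4] [589.4 202.3  51.6]
  circ 192.0966796875 197.41712951660156 10.421923637390137 [589.7 203.5  52. ]
boss [214 189  21  20 226] [223.8 198.6] [582.   94.8  51.6] [583.3  93.9  51.6]
  circ 223.8157958984375 198.23684692382812 10.335801124572754 [584.4  93.8  52. ]
boss [246 189  21  21 226] [255.6 198.7] [582.4 -14.7  52. ] [580.4 -16.2  51.9]
  circ 255.58267211914062 199.1771697998047 10.440829277038574 [578.7 -16.   52. ]
boss [169 220   5  11  29] [170.8 225.2] [492.  275.9  54.9] [494.4 276.3  54.2]
  circ 170.5 225.0 5.02503776550293 [495.5 277.5  52. ]
boss [309 224   4  11  31] [310.6 229.4] [ 467.5 -202.3   54.9] [ 469.8 -201.4   54.4]
  circ 310.0 229.0 5.099119663238525 [ 471.4 -199.7   52. ]
cap [280 188  14  13 139] [286.1 194.1] [ 573.1 -113.1  177.5] [ 573.1 -113.2  177. ]
post [282 220   8   8  52] [285.9 223.9] [ 476.  -109.   186.3] [ 476.5 -108.8  186.4]
```

View pics/crop0.png

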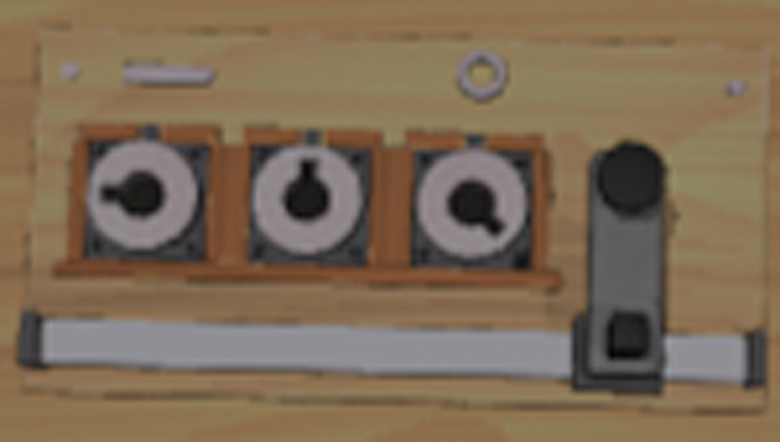

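The middle hub matches: its keyway points at the stand's +x, as the key does. Stand yaw is about -0.047. Next I go above the post at (476,-109).

Request:
drive_tool(
  deltas=[
    [0, 0, 0, 0.107],
    [0, 0, 0, 0.107],
    [0, 0, 0, 0.107],
    [1.78, -3.16, 0, 0],
    [1.78, -3.16, 0, 0],
    [1.78, -3.16, 0, 0],
    [1.78, -3.16, 0, 0],
    [1.78, -3.16, 0, 0],
    [1.78, -3.16, 0, 0],
    [1.78, -3.16, 0, 0],
    [1.78, -3.16, 0, 0],
    [1.78, -3.16, 0, 0],
  ],
  jaw=0.2,
  force=40,
)

```text
clock: 1.1
eef_pos: [342.5, -323.8, 248.2]
tcp_rot: [-3.141, 0.0, -0.048]
contact_force: [1.7, -0.4, -0.5]
opening: 0.8
```

Request:
drive_tool(
  deltas=[
    [1.78, -3.16, 0, 0],
    [1.78, -3.16, 0, 0],
    [1.78, -3.16, 0, 0],
    [1.78, -3.16, 0, 0],
    [1.78, -3.16, 0, 0],
    [1.78, -3.16, 0, 0],
    [1.78, -3.16, 0, 0],
    [0, 0, 0, 0],
    [0, 0, 0, 0],
  ],
)

```text
clock: 1.85
eef_pos: [477.7, -109.0, 248.0]
tcp_rot: [-3.142, 0.001, -0.045]
contact_force: [-0.1, 0.2, 0.1]
opening: 0.802
```

Request:
drive_tool(
  deltas=[
    [0, 0, 2, 0],
    [0, 0, 3, 0],
    [0, 0, 2, 0],
    [0, 0, 1, 0],
    [0, 0, 0, 0],
    [0, 0, 0, 0],
  ],
)

```text
clock: 2.35
eef_pos: [476.9, -111.2, 168.4]
tcp_rot: [-3.142, 0.001, -0.049]
contact_force: [0.5, -0.4, 0.9]
opening: 0.799
```

```bash
python3 - <<'E'
from rig import r,cams
import cv2
a=[cams.grab_frame(n)[0] for n in('wrist','side')]
b=cv2.resize(a[1][140:320,200:360],(410,461))
import numpy as np
o=np.zeros((461,810,3),np.uint8);o[:300,:400]=cv2.resize(a[0],(400,300));o[:,400:]=b
cv2.imwrite('pics/g1.png',o[:,:800,::-1])
E
```

```text
(no output)
```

View pics/g1.png

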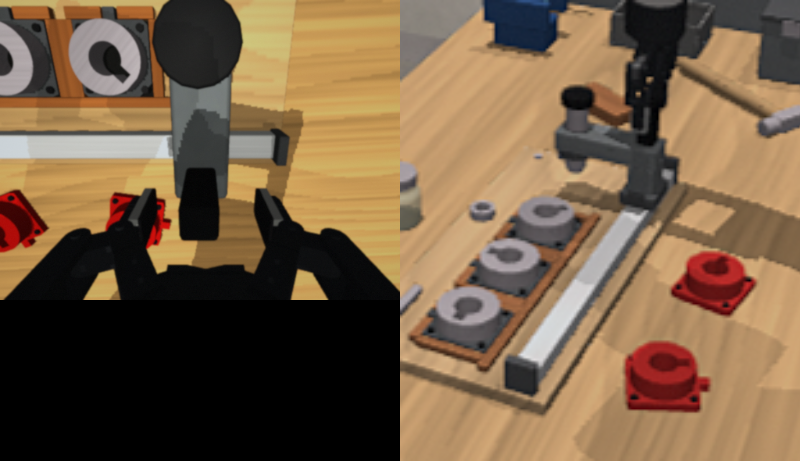

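The post (wrist view, about (200,205)) stands between the fingers. Closing on it.

Request:
drive_tool(
  deltas=[
    [0, 0, 0, 0],
    [0, 0, 0, 0],
    [0, 0, 0, 0],
    [0, 0, 0, 0],
    [0, 0, 0, 0],
    [0, 0, 0, 0],
    [0, 0, 0, 0],
    [0, 0, 0, 0],
  ],
  jaw=1,
  force=25,
)

```text
clock: 3.12
eef_pos: [477.6, -110.4, 169.0]
tcp_rot: [-3.141, -0.001, -0.048]
contact_force: [-1.0, 2.3, 6.8]
opening: 0.275
```

Request:
drive_tool(
  deltas=[
    [0, -1, 0, 0],
    [0, -2, 0, 0],
    [0, -2, 0, 0],
    [0, -2, 0, 0],
    [0, -2, 0, 0],
    [0, -2, 0, 0],
    [0, -2, 0, 0],
    [0, -2, 0, 0],
    [0, -1, 0, 0],
    [0, 0, 0, 0],
    [0, 0, 0, 0],
  ],
)

```text
clock: 4.03
eef_pos: [485.5, 50.5, 169.0]
tcp_rot: [-3.14, -0.001, -0.047]
contact_force: [-1.1, 4.8, 5.6]
opening: 0.277
```

```bash
cat > m.py <<'E'
from rig import r,cams
from h import *
import cv2
c=cams.camera_params('top');p,d=cams.grab_frame('top')
vv,uu=np.mgrid[0:384,0:512]
P=(np.stack([(uu-c['cx'])/c['fx']*d,(vv-c['cy'])/c['fy']*d,d],-1)-c['t'])@c['R']
z0=np.load('top0.npz')['d']
roi=(P[...,0]>545)&(P[...,0]<625)&(P[...,1]>-150)&(P[...,1]<230)
for lo,hi in((165,184),(130,150)):
    m=roi&(P[...,2]>lo)&(P[...,2]<hi)
    n,l,s,ce=cv2.connectedComponentsWithStats(m.astype(np.uint8))
    for i in range(1,n):
        if s[i,4]>25: print(lo,s[i],ce[i].round(2),P[l==i].mean(0).round(1))
print(r.sense()['clock'],r.sense()['eef_pos'].round(1))
cv2.imwrite('pics/last.png',cv2.resize(p[150:260,160:320,::-1],None,fx=4,fy=4))
E
python3 m.py
```

```text
165 [231 186  12   6  45] [236.62 188.64] [594.3  44.9 177.6]
4.0833 [485.5  50.3 169. ]
```

Request:
drive_tool(
  deltas=[
    [0, -1.2, 0, 0],
    [0, -1.2, 0, 0],
    [0, -1.2, 0, 0],
    [0, -1.0, 0, 0],
    [0, 0, 0, 0],
    [0, 0, 0, 0],
    [0, 0, 0, 0],
  ],
)

```text
clock: 4.67
eef_pos: [487.7, 96.0, 169.0]
tcp_rot: [-3.14, -0.001, -0.048]
contact_force: [-1.2, 3.9, 5.1]
opening: 0.279
```

Request:
drive_tool(
  deltas=[
    [0, 0, 0, 0],
    [0, 0, 0, 0],
    [0, 0, 0, 0],
    [0, 0, 0, 0],
    [0, 0, 0, 0],
    [0, 0, -2, 0],
    [0, 0, -4, 0],
    [0, 0, -4, 0],
    [-4, 0, 0, 0],
    [-4, 0, 0, 0],
    [-4, 0, 0, 0],
    [-3, 0, 0, 0],
  ],
  jaw=0.3,
)

```text
clock: 5.67
eef_pos: [334.4, 101.9, 267.8]
tcp_rot: [3.141, 0.001, -0.049]
contact_force: [-1.1, 0.5, 0.0]
opening: 0.701
```

```bash
python3 m.py
```

```text
165 [217 186  13  14 143] [222.9  192.17] [583.9  89.1 176.9]
5.7167 [329.8 101.5 267.1]
```

View pics/last.png

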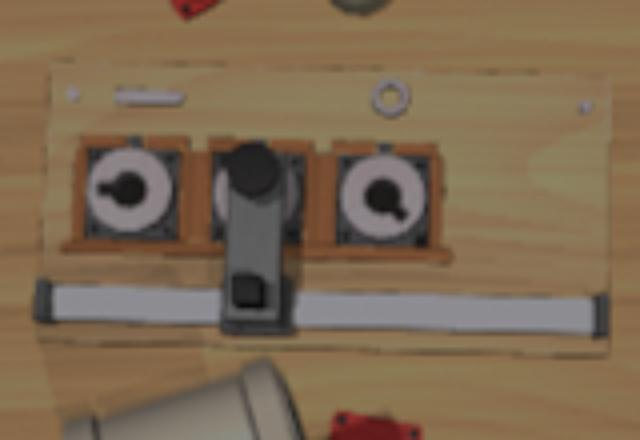

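The cap is at y=89, about 4.7 mm short of the hub (93.8). I'll cross-check with the side camera's depth.

```bash
python3 - <<'E'
from rig import r,cams
from h import *
import cv2
vv,uu=np.mgrid[0:384,0:512]
def pts(c,d): return (np.stack([(uu-c['cx'])/c['fx']*d,(vv-c['cy'])/c['fy']*d,d],-1)-c['t'])@c['R']
def box(c,d,xr,yr,zr,lab):
    P=pts(c,d);m=(d>0)
    for k,rg in enumerate((xr,yr,zr)): m&=(P[...,k]>rg[0])&(P[...,k]<rg[1])
    q=P[m];print(lab,len(q),q.mean(0).round(1),((q.min(0)+q.max(0))/2).round(1),np.ptp(q,0).round(1))
c0=dict(np.load('side0.npz'));t0=dict(np.load('top0.npz'))
for lab,c in(('side0',c0),('top0',t0)):
    for y in(203,94,-16): box(c,c['d'],(540,630),(y-45,y+45),(49,55),lab+' boss')
    box(c,c['d'],(540,630),(-150,-70),(174,182),lab+' cap')
    box(c,c['d'],(450,510),(-150,-70),(183,192),lab+' post')
for n in('side','top'):
    c=cams.camera_params(n);p,d=cams.grab_frame(n)
    box(c,d,(540,630),(40,150),(174,182),n+' cap now')
    box(c,d,(450,520),(40,150),(183,192),n+' post now')
E
```

```text
side0 boss 230 [587.3 206.2  52.4] [588.5 205.8  52. ] [70.1 78.8  6. ]
side0 boss 195 [582.   96.8  52.5] [582.8  93.2  52. ] [71.1 77.1  5.9]
side0 boss 157 [578.  -12.1  52.2] [578.  -12.9  52. ] [70.4 73.3  5.9]
side0 cap 75 [ 572.1 -109.7  178.6] [ 573.2 -111.4  177.9] [43.5 45.   7.4]
side0 post 33 [ 474.6 -104.3  186.7] [ 475.1 -104.9  186.6] [23.  23.9  7. ]
top0 boss 148 [589.2 202.6  51.8] [589.7 203.7  52. ] [67.7 69.6  5.9]
top0 boss 133 [584.2  94.4  51.9] [583.6  93.3  52.1] [67.1 69.4  5.8]
top0 boss 149 [580.1 -16.4  52.2] [579.1 -17.3  52. ] [70.2 69.4  5.9]
top0 cap 104 [ 573.8 -112.8  177.9] [ 573.2 -114.4  178. ] [39.5 41.9  8. ]
top0 post 34 [ 476.6 -109.2  187.1] [ 477.4 -109.1  187.6] [22.7 19.6  8.3]
side cap now 98 [582.1  94.5 178.7] [583.4  93.5 178. ] [41.3 47.7  7.7]
side post now 43 [483.9  98.2 187.4] [485.2  95.5 187.8] [25.3 29.7  6.8]
top cap now 106 [584.   89.  177.5] [584.4  88.8 177.8] [40.  38.9  7.4]
top post now 41 [486.2  94.5 186.8] [485.4  94.  187.5] [22.1 22.6  8. ]
```

Request:
drive_tool(
  deltas=[
    [3.9, -0.35, 0, 0],
    [3.9, 0, 0, 0],
    [3.9, 0, 0, 0],
    [4, 0, 0, 0],
    [0, 0, 0, 0],
    [0, 0, 3, 0],
    [0, 0, 3, 0],
    [0, 0, 3, 0],
    [0, 0, 0.9, 0],
    [0, 0, 0, 0],
    [0, 0, 0, 0],
  ],
)

```text
clock: 6.73
eef_pos: [495.1, 98.3, 169.6]
tcp_rot: [3.142, 0.0, -0.048]
contact_force: [0.0, -0.3, 0.1]
opening: 0.698
```

Request:
drive_tool(
  deltas=[
    [0, 0, 0, 0],
    [0, 0, 0, 0],
    [0, 0, 0, 0],
    [0, 0, 0, 0],
    [0, 0, 0, 0],
    [0, 0, 0, 0],
    [0, 0, 0, 0],
    [0, 0, 0, 0],
  ],
  jaw=1,
)

```text
clock: 7.4
eef_pos: [495.4, 98.2, 170.9]
tcp_rot: [-3.141, -0.003, -0.048]
contact_force: [-0.1, -1.8, 5.8]
opening: 0.28
```

Request:
drive_tool(
  deltas=[
    [0, -0.1, 0, 0],
    [0, 0, 0, 0],
    [0, 0, 0, 0],
  ],
)

```text
clock: 7.65
eef_pos: [495.4, 99.2, 170.9]
tcp_rot: [3.142, -0.003, -0.048]
contact_force: [-0.1, -3.1, 6.6]
opening: 0.28
```

Request:
drive_tool(
  deltas=[
    [0, 0, 0, 0],
    [0, 0, 0, 0],
    [0, 0, 0, 0],
    [0, 0, 0, 0],
    [0, 0, 0, 0],
    [0, 0, -2, 0],
    [0, 0, -4, 0],
    [0, 0, -4, 0],
    [-4, 0, 0, 0],
    [-4, 0, 0, 0],
    [-4, 0, 0, 0],
    [-3, 0, 0, 0],
  ],
  jaw=0.3,
)

```text
clock: 8.65
eef_pos: [341.6, 106.2, 268.9]
tcp_rot: [3.141, 0.001, -0.049]
contact_force: [-0.4, 0.4, 0.8]
opening: 0.701
```

```bash
python3 m.py
```

```text
165 [215 186  14  14 142] [221.86 192.32] [583.5  92.4 176.8]
8.7 [336.9 105.8 268.2]
```

Request:
drive_tool(
  deltas=[
    [4.1, 0.06, 0, 0],
    [4.1, 0, 0, 0],
    [4.1, 0, 0, 0],
    [4.1, 0, 0, 0],
    [4.1, 0, 0, 0],
    [4.2, 0, 0, 0],
    [0, 0, 0, 0],
    [0, 0, 2, 0],
    [0, 0, 2, 0],
    [0, 0, 1.5, 0],
    [0, 0, 0, 0],
    [0, 0, 0, 0],
  ],
  jaw=1,
)

```text
clock: 9.7
eef_pos: [590.4, 94.0, 213.7]
tcp_rot: [3.141, 0.002, -0.048]
contact_force: [0.1, -0.0, 0.3]
opening: 0.0
```

Request:
drive_tool(
  deltas=[
    [-0.6, 0, 0, 0],
    [0, 0, 0.5, 0],
    [0, 0, 0.5, 0],
    [0, 0, 0.4, 0],
    [0, 0, 0.4, 0],
    [0, 0, 0.4, 0],
    [0, 0, 0.4, 0],
    [0, 0, 0.4, 0],
    [0, 0, 0.4, 0],
    [0, 0, 0.4, 0],
    [0, 0, 0, 0],
  ],
)

```text
clock: 10.62
eef_pos: [584.8, 94.3, 175.4]
tcp_rot: [3.142, 0.0, -0.048]
contact_force: [-0.3, 0.2, 1.0]
opening: 0.001
```

Request:
drive_tool(
  deltas=[
    [0, 0, 0.3, 0],
    [0, 0, 0.3, 0],
    [0, 0, 0.3, 0],
    [0, 0, 0.3, 0],
    [0, 0, 0.3, 0],
    [0, 0, 0.2, 0],
    [0, 0, 0, 0],
    [0, 0, 0, 0],
  ],
)

```text
clock: 11.28
eef_pos: [584.7, 94.3, 158.8]
tcp_rot: [3.141, 0.001, -0.048]
contact_force: [-0.4, -0.4, -0.7]
opening: -0.004
```

Request:
drive_tool(
  deltas=[
    [0, 0, 0.1, 0],
    [0, 0, 0.1, 0],
    [0, 0, 0.1, 0],
    [0, 0, 0, 0],
  ],
)

```text
clock: 11.62
eef_pos: [584.9, 94.3, 157.0]
tcp_rot: [-3.142, -0.0, -0.048]
contact_force: [-3.8, -0.7, 9.0]
opening: 0.001
```

The stop shows up at z=157, exactly where the fully home shaft should be. One small extra push, then I retreat and check.

Request:
drive_tool(
  deltas=[
    [0, 0, 0.1, 0],
    [0, 0, 0, 0],
  ],
)

```text
clock: 11.78
eef_pos: [584.9, 94.4, 157.0]
tcp_rot: [-3.142, -0.0, -0.048]
contact_force: [-7.1, -1.2, 17.5]
opening: -0.002
```

Request:
drive_tool(
  deltas=[
    [0, 0, -2, 0],
    [0, 0, -4, 0],
    [0, 0, -4, 0],
    [0, 0, -1, 0],
    [-4, 0, 0, 0],
    [-4, 0, 0, 0],
    [-4, 0, 0, 0],
    [-4, 0, 0, 0],
    [-4, 0, 0, 0],
    [-4, 0, 0, 0],
    [0, 0, 0, 0],
    [0, 0, 0, 0],
  ],
)

```text
clock: 12.78
eef_pos: [343.6, 105.9, 265.3]
tcp_rot: [-3.141, -0.001, -0.047]
contact_force: [0.3, 0.7, -0.2]
opening: 0.0
```

```bash
python3 m.py; python3 - <<'E'
from rig import r,cams
import cv2
p,d=cams.grab_frame('side');cv2.imwrite('pics/f.png',cv2.resize(p[190:310,170:330,::-1],None,fx=4,fy=4))
E
```

```text
130 [216 188  14  13 142] [222.79 194.13] [584.   91.8 138.8]
12.8333 [345.2 106.1 265.6]
```

View pics/f.png

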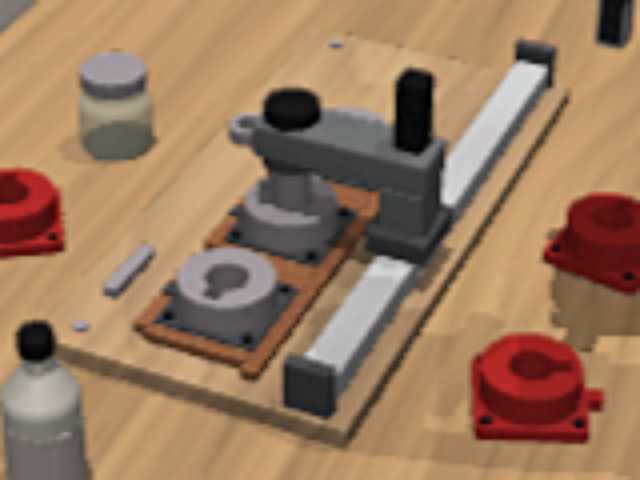

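The side view shows the shaft down in the middle hub, with the cap (290,107) low over the arm. The cap top measures 138.8 mm, which is fully home, and the gripper is clear. Handing in.

```bash
python3 -c "
from rig import job
print(job.sign_off())"
```

```text
the job is handed in; nothing more can be done
None
```

The test shaft is pressed home in the middle hub, the one whose keyway points along the stand's +x like the key, and the job is handed in. `sign_off` gave no verdict.

I gripped the post and slid the head about 206 mm with the shaft still up. The first slide stopped a few millimetres short of the hub, so I gripped the post again and corrected it. I then pressed the cap down with the closed gripper until it met a firm stop of about 17 N.

**Last checks:**
- **Depth:** the cap top measured 138.8 mm above the table, against a nominal 140 mm when fully home. The gripper stopped exactly where a fully home shaft would put it.
- **Alignment:** the top camera puts the cap at y = 91.8 mm and the hub at 93.8 mm. That 2 mm difference is within calibration error. Earlier, the two cameras had also disagreed by about 2 mm on the cap-to-hub offset.
- **Hubs and bystanders:** in the final side view the hubs in sight sit flat in their nests and nothing in the frame looks moved. The third hub is mostly hidden by the head there. I did not measure any of these positions again.
- **Robot:** the gripper is clear, and the clock read 12.8 s at the last check.

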